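# Bring the offset lever level over the open side of the machine vise

## Robot

A 7-joint arm with a two-finger parallel gripper is mounted at the origin on the work surface. World frame = base frame: x ahead of the robot, y to its left, z up, the work surface at z = 0. Lengths are in m, angles in rad, forces in N, time in s.
With the tool pointing down it reaches from about 0.425 to 0.925 m from the base axis. Payload 6.8 kg.
Tool frame: the origin (TCP) lies midway between the tips of the shut fingers; the grasp point (between the pads) lies 19 mm behind it; y points along the fingers, x is the direction in which the jaws open and shut, and the axes are right-handed (so a half turn about y gives the same grasp; the last joint's range is limited). The gripper opens to 85 mm and grips with 20 to 120 N. Pads are 22 mm wide; open, the fingers measure 114 mm over their backs; the gripper's body (76 mm by 85 mm) begins 54 mm behind the grasp point. The pads swing forward as they close: fully open they stand 13 mm farther back than shut.
Start: joints at [-0.108, 0.477, 0.022, 1.555, -0.011, 1.109, -0.083], TCP at [0.675, 0, 0.231] pointing down, gripper open.
Joint ranges: [-2.96, 2.96], [-0.34, 2.1], [-1.41, 1.46], [0.24, 2.44], [-1.37, 4.51], [0.17, 1.92], [-2.96, 2.96]. Speed limits (rad/s): [2.39, 2.39, 3.14, 3.14, 3.14, 3.14, 3.14].

## Interface

Orientations are given as [roll, pitch, yaw] about the fixed x, y, z axes, in that order (R = Rz(yaw) Ry(pitch) Rx(roll)).
In Python, from bench import r, viewer, ticket, models gives the robot as it stands. The module is installed in compiled form; this text tells all that it offers.
- The arm moves only by the shell command python3 -m handwheel 'ROWS' [OPENING]. ROWS is JSON, a list of rows, each a list of 4 numbers: the shift along the tool's x, y, z in units of 40 mm (1.0 is 40 mm), then the turn about the tool's y in units of 5 degrees (1.0 is 5 degrees). A call has 1 to 12 rows; each row is the pose to reach, as a shift and turn from the pose commanded when the call began, along the tool's axes at that moment; what a row does not reach only later rows make up. A row lasts 1/12 s, in which the tool goes at most 41.7 mm and 7.16 degrees, less where a joint would pass 70% of its speed; a pose out of reach is approached as far as the arm can. A call with a gripper value outside its range is refused whole. OPENING is the finger opening in mm, from 0 to 85.4, set as the call begins (- or left out, the last holds). The fingers move at their own pace and stop on an object; the grip force is fixed at half the most. Time passes only in rows, so rows that repeat a pose let the fingers close. It gives the time, the measured TCP pose, the force and the opening at its end, in the units of the state.
- r.get_state(): the state, without advancing time (a new reading comes with each control period).
- viewer.camera(name): name is "scene" or "side" or "wrist"; returns a dict with "image" (400x640x3 uint8, red, green, blue), "K" (3x3 intrinsics, pixels), "k1" (the pictures are not rectified: a ray, as slopes to the right and down, at radius r is drawn at 1 + k1 r^2 times it, then the intrinsics apply), "R" (3x3) and "t" (3): a world point X has camera coordinates R X + t. Camera axes: x right, y down, z forward; pixel columns grow to the right and rows downward; lengths in m; the calibration is good to about 2 mm. A picture is of the moment at which its call begins. There is no depth.
- ticket.finish_job(): hands the job in, once; it reports no verdict.
Trained networks look in a picture, given as the dict that the camera call returned (one of the last four; its "shot" number tells which), for a name from the list of things; names that differ only in an ending like _2 or _b are one class to them, and where a whole thing is asked for, a point or a joint stands for the part that bears it (a point fixed in the world has none). Each returns a list of dicts, best first, with "score" (0 to 1); they miss things now and then, are a little off and sometimes report something else, mostly with a low value. They report only what shows in the picture. A call takes as long as a camera call. They do not tell look-alikes from the thing itself.
- models.recognise(query, picture): "xyz" ([x, y, z] in m, in world coordinates, good to about 4 mm: the middle of the surface that is visible of it).
The state is a dict: "time_s": time; "joints": joint angles; "qd": joint speeds; "effort": joint torques, N m; "position": TCP position; "orientation": TCP orientation; "ft_force": force on the tool from outside, world axes, zero at the start; "ft_torque": the same for the moment, N m; "grip_width": finger opening in m.
Only numpy, scipy, OpenCV 4.12 (cv2) and the standard library are available. Lean on these libraries where they do the work, as an engineer would, in place of code of your own. Each camera call takes 0.05 s, during which the arm holds its last target.

## Task

Pick up the cast-iron offset lever (the one with a big hub at one end) at its balance point, so that it hangs level, and bring it over the wider of the double vise's two openings. Finish while still holding it there, level and still, about 5 cm above the jaws, with the hub over the middle of the opening and the arm running along it, so that it could be lowered straight in without touching a jaw. Do not hit the vise with the lever, and leave the vise and everything else on the bench where it is.

Things in the scene. Friction and masses are not known exactly. Their poses are not given: they have to be found in the camera images.
- lever: cast-iron lever, about 0.7 kg, lying on hub and boss. Hub: upright cylinder 40 mm across, 42 tall, dark bore. Arm: bar 22 mm wide, 14 thick, its top 30 mm above the underside, from hub to boss. Boss: 24 mm across, 34 tall, 130 mm from the hub (centres). Hub end is heavy: centre of mass in the arm, 42 mm from the hub's axis. Origin: hub axis, underside; x along the arm to the boss, z up
- lever_balance (a point): the lever's balance point (centre of mass) in the middle of the arm's width, 42 mm from the hub's axis towards the boss (22 mm beyond the hub's edge), 21 mm above the lever's underside
- lever_boss (a point): centre of the underside of the lever's small end boss, 130 mm from the hub's axis
- vise: double-station vise fixed to the bench, 110 mm along the jaw faces (x), 214 mm long (y), jaw tops 75 mm and bed 32 mm above the bench; screw handle out to y = +135 mm, 45 mm high; low feet to x = +-75 mm. Two fixed outer jaws, inner faces at y = +-71 mm, and a sliding middle jaw 30 mm thick: two openings, left (+y) and right (-y). Origin: centre of the underside, z up
- vise_jaw (a joint): position of the middle jaw along the vise's y (m), -0.025 to 0.025, 0 = middle; the left opening (+y) is 56 mm minus, the right (-y) 56 mm plus this value. Held by a stiff screw; not to be moved. When it is within 4 mm of 0 either opening will do
- left_face (a point): fixed left jaw: top edge of its inner face, middle of its length (vise frame 0, +71, 75 mm); axes as the vise's
- right_face (a point): fixed right jaw: top edge of its inner face, middle of its length (vise frame 0, -71, 75 mm); axes as the vise's
- jaw_left_face (a point): middle jaw: top edge of its +y face, middle of its length; the left opening lies between this and left_face; axes as the vise's
- jaw_right_face (a point): middle jaw: top edge of its -y face, middle of its length; the right opening lies between this and right_face; axes as the vise's
- link: bystander: flat iron link with two equal eyes 30 mm across, 20 mm tall, 100 mm apart, 130 mm long overall; origin under its middle, x along it. Not the lever
- brush: bystander: hand brush lying on the bench beyond the work area; origin under its middle
- wrench: bystander: steel wrench lying on the bench beyond the work area; origin under its middle
- chuck_key: bystander: steel T-shaped drill chuck key, 66 by 48 mm, 12 mm thick; origin under its middle
- v_block: bystander: small steel V-block 40 by 35 by 32 mm; origin under its middle
- jar: bystander: closed jar 52 mm across, 60 mm tall; origin under its middle
- oil_bottle: bystander: grey bottle 60 mm across, 150 mm tall; origin under its middle
Things that resemble listed ones, but are neither listed nor needed, are in the scene too. What is shaped like the lever but purple is not meant.

How it is judged:
By the outcome, as a careful person would: the job done as asked, in the order asked, and still so for the second after the job is handed in, while the arm keeps its last pose, push and grip.
It also fails if it takes over 48 s, if anything falls off the work surface, if the arm or the gripper's body presses on something with over 40 N, if the wrist force passes 120 N, or if a joint passes its speed limit or range.

## Working session

There is one attempt and no reset: what is moved stays moved. The work goes in short steps, Python scripts to look and compute and a shell command to move; the robot and the scene stay as the last step left them, time stands still between calls to the robot, and variables do not carry over. Pictures are saved under pics/ and viewed, and the job is handed in when it is done.

```bash
mkdir -p pics; cat > h.py <<'E'
import numpy as np, cv2
from bench import r, viewer, ticket, models
def save(p,name):
    cv2.imwrite('pics/'+name+'.png', p['image'][:,:,::-1])
def ray(p,u,v):
    K=np.array(p['K']);k1=p['k1']
    x=(u-K[0,2])/K[0,0];y=(v-K[1,2])/K[1,1]
    a,b=x,y
    for _ in range(30):
        s=1+k1*(a*a+b*b);a,b=x/s,y/s
    R=np.array(p['R']);t=np.array(p['t'])
    return -R.T@t, R.T@np.array([a,b,1.])
def px2z(p,u,v,z):
    c,d=ray(p,u,v);return c+d*(z-c[2])/d[2]
def proj(p,X):
    X=np.atleast_2d(X);c=(np.array(p['R'])@X.T).T+np.array(p['t'])
    a=c[:,:2]/c[:,2:];s=1+p['k1']*(a**2).sum(1,keepdims=True)
    a=a*s;K=np.array(p['K']);return np.c_[a[:,0]*K[0,0]+K[0,2],a[:,1]*K[1,1]+K[1,2]]
E
python3 - <<'E'
from h import *
np.set_printoptions(precision=4,suppress=True)
s=r.get_state();print(s)
for n in ['scene','side','wrist']:
    p=viewer.camera(n);save(p,n+'0');print(n,-np.array(p['R']).T@p['t'],p['k1'])
    for q in ['lever','lever_balance','lever_boss','vise','left_face','right_face','jaw_left_face','jaw_right_face','link']:
        print(q,[(np.round(d['xyz'],3).tolist(),round(d['score'],2)) for d in models.recognise(q,p)[:4]])
E
```

```text
{'time_s': 0.0, 'joints': array([-0.1081,  0.4778,  0.0223,  1.5564, -0.0115,  1.1093, -0.0831]), 'qd': array([-0.0004,  0.0012,  0.0009,  0.0013,  0.0004, -0.0005,  0.0006]), 'effort': array([ -0.0005, -59.6444,   1.6077, -28.1195,   0.0124,   0.0094,
         0.    ]), 'position': array([ 0.6744, -0.    ,  0.2303]), 'orientation': array([-1.5709,  0.0018,  0.    ]), 'ft_force': array([0.3079, 0.0588, 0.6283]), 'ft_torque': array([ 0.0096,  0.0666, -0.0557]), 'grip_width': 0.08535978930584437}
scene [ 1.1836 -0.6478  0.9287] 0.013329945773344334
lever [([0.542, -0.344, 0.03], 0.59)]
lever_balance [([0.545, -0.353, 0.029], 0.88), ([0.342, -0.415, 0.027], 0.74)]
lever_boss [([0.539, -0.347, 0.03], 0.75), ([0.346, -0.418, 0.026], 0.67)]
vise [([0.543, 0.276, 0.04], 0.56)]
left_face [([0.543, 0.275, 0.04], 0.59)]
right_face [([0.548, 0.278, 0.038], 0.56)]
jaw_left_face [([0.567, 0.288, 0.056], 0.62)]
jaw_right_face [([0.573, 0.287, 0.054], 0.4)]
link [([0.446, -0.077, 0.015], 0.49)]
side [ 0.4128 -0.7295  0.8858] -0.012383452363606159
lever [([0.532, -0.348, 0.029], 0.89), ([0.338, -0.421, 0.031], 0.76)]
lever_balance [([0.532, -0.344, 0.026], 0.81), ([0.337, -0.419, 0.028], 0.71)]
lever_boss [([0.536, -0.347, 0.031], 0.87), ([0.339, -0.42, 0.032], 0.61), ([0.512, 0.27, 0.052], 0.28)]
vise [([0.509, 0.27, 0.054], 0.72)]
left_face []
right_face [([0.508, 0.27, 0.054], 0.57)]
jaw_left_face [([0.516, 0.28, 0.067], 0.97)]
jaw_right_face [([0.765, 0.086, 0.006], 0.64), ([0.513, 0.278, 0.068], 0.55)]
link [([0.439, -0.078, 0.013], 0.86)]
wrist [0.6747 0.0659 0.3739] -0.00307653111024347
lever [([0.411, -0.348, 0.008], 0.48)]
lever_balance [([0.41, -0.346, 0.006], 0.41)]
lever_boss [([0.406, -0.351, 0.006], 0.43)]
vise [([0.52, 0.178, 0.03], 0.77)]
left_face [([0.518, 0.18, 0.031], 0.76)]
right_face [([0.519, 0.184, 0.029], 0.95)]
jaw_left_face []
jaw_right_face []
link [([0.442, -0.068, 0.016], 0.91)]
```

View pics/scene0.png

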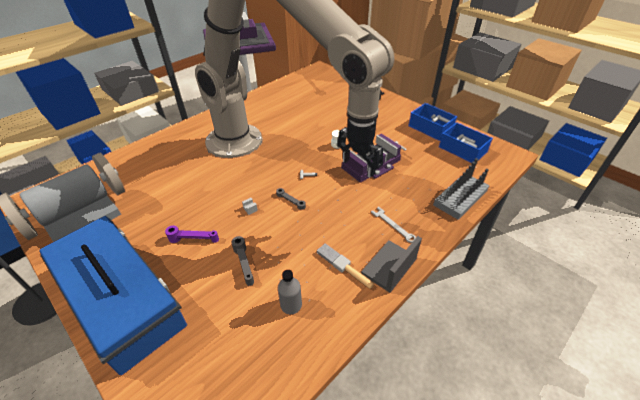

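View pics/side0.png

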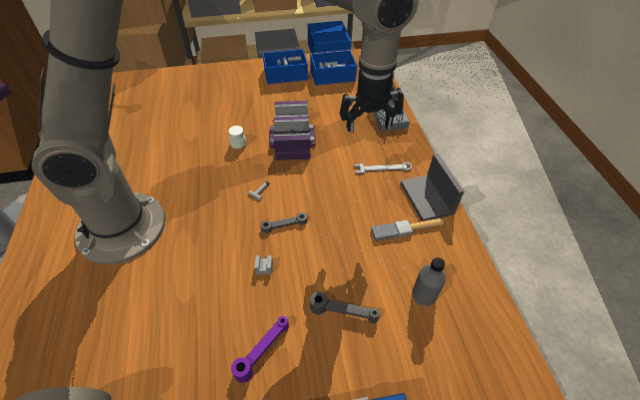

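View pics/wrist0.png

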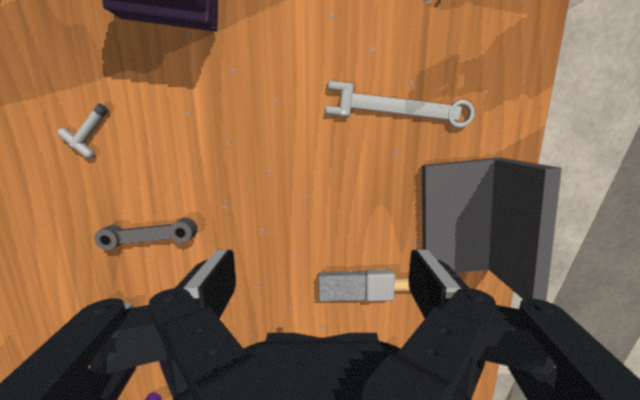

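```bash
python3 - <<'E'
import cv2
a=cv2.imread('pics/side0.png');b=cv2.imread('pics/scene0.png')
c=cv2.resize(a[280:335,295:395],None,fx=8,fy=8,interpolation=cv2.INTER_CUBIC);cv2.imwrite('pics/c1.png',c)
c=cv2.resize(b[228:293,215:275],None,fx=9,fy=9,interpolation=cv2.INTER_CUBIC);cv2.imwrite('pics/c2.png',c)
c=cv2.resize(a[90:170,255:335],None,fx=7,fy=7,interpolation=cv2.INTER_CUBIC);cv2.imwrite('pics/c3.png',c)
E
```

```text
(no output)
```

View pics/c1.png

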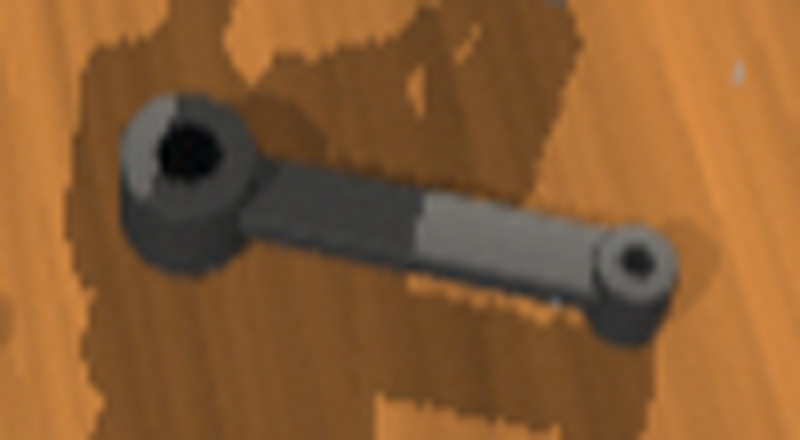

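View pics/c2.png

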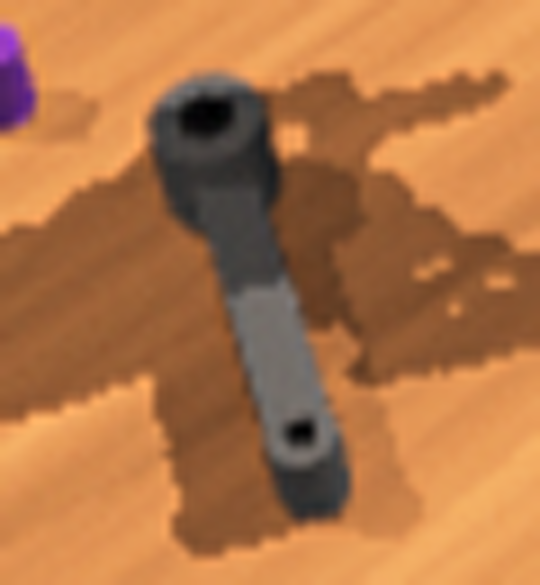

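View pics/c3.png

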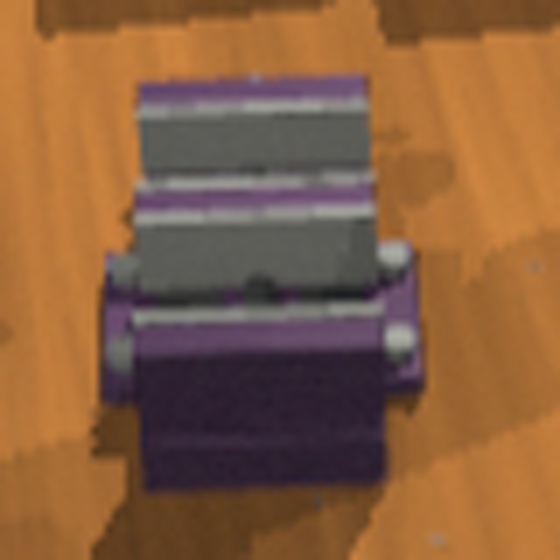

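```bash
python3 - <<'E'
from h import *
np.set_printoptions(precision=4,suppress=True)
p=viewer.camera('side');q=viewer.camera('scene')
def f(o,s,x): return o+(x+.5)/s-.5
H=[];
for nm,pic,h,b in [('side',p,(f(295,8,190),f(280,8,153)),(f(295,8,637),f(280,8,261))),('scene',q,(f(215,9,205),f(228,9,115)),(f(215,9,300),f(228,9,432)))]:
    A=px2z(pic,*h,.042);B=px2z(pic,*b,.034);d=(B-A)[:2];print(nm,A,B,np.linalg.norm(d),np.degrees(np.arctan2(d[1],d[0])),'bal',A[:2]+d/np.linalg.norm(d)*.042)
for nm,a,b in [('near fixed',(135,319),(385,309)),('mid near',(135,216),(375,210)),('mid far',(138,185),(372,180)),('far fixed',(138,110),(368,103))]:
    A=px2z(p,f(255,7,a[0]),f(90,7,a[1]),.075);B=px2z(p,f(255,7,b[0]),f(90,7,b[1]),.075);d=B-A
    print(nm,A,B,(A+B)/2,np.linalg.norm(d),np.degrees(np.arctan2(d[1],d[0])))
E
```

```text
side [ 0.4905 -0.3233  0.042 ] [ 0.6094 -0.3744  0.034 ] 0.12943720617068807 -23.271945801899697 bal [ 0.5291 -0.3399]
scene [ 0.4891 -0.3254  0.042 ] [ 0.6085 -0.3766  0.034 ] 0.12988935230194934 -23.238019312280347 bal [ 0.5277 -0.342 ]
near fixed [0.4514 0.2197 0.075 ] [0.5605 0.2067 0.075 ] [0.5059 0.2132 0.075 ] 0.10982747023084097 -6.800055992972989
mid near [0.4592 0.2903 0.075 ] [0.5674 0.275  0.075 ] [0.5133 0.2827 0.075 ] 0.10926403263574969 -8.031164925431794
mid far [0.463  0.3124 0.075 ] [0.5696 0.2967 0.075 ] [0.5163 0.3045 0.075 ] 0.10772585506326438 -8.33902419368912
far fixed [0.4693 0.3685 0.075 ] [0.5773 0.3544 0.075 ] [0.5233 0.3614 0.075 ] 0.1089176434391334 -7.438367440969704
```

Lever hub is at about (0.490, -0.324), arm direction -23.25°, and the near (y ≈ 0.25) opening looks the wider. I'm moving above the balance point.

```bash
python3 -m handwheel '[[-3.65,0.5,-8.52,-13.35],[-3.65,0.5,-8.52,-13.35],[-3.65,0.5,-8.52,-13.35],[-3.65,0.5,-8.52,-13.35],[-3.65,0.5,-8.52,-13.35],[-3.65,0.5,-8.52,-13.35],[-3.65,0.5,-8.52,-13.35],[-3.65,0.5,-8.52,-13.35],[-3.65,0.5,-8.52,-13.35],[-3.65,0.5,-8.52,-13.35],[-3.65,0.5,-8.52,-13.35],[-3.65,0.5,-8.52,-13.35]]' -
python3 -m handwheel '[[0,0,0,0],[0,0,0,0],[0,0,0,0]]' 
python3 - <<'E'
from h import *
print(r.get_state())
p=viewer.camera('wrist');save(p,'w1')
p=viewer.camera('side');save(p,'s1')
E
```

```text
time_s: 2.6
position: [0.529, -0.3408, 0.2113]
orientation: [-1.571, -0.001, 1.163]
ft_force: [0.3, 0.3, -0.3]
grip_width: 0.0856
time_s: 2.85
position: [0.5299, -0.3392, 0.2114]
orientation: [-1.571, -0.0, 1.167]
ft_force: [-0.0, -0.1, 0.4]
grip_width: 0.0854
{'time_s': 2.85, 'joints': array([ 0.56272292,  0.42446402, -0.12313442,  1.68460722,  0.05835   ,
        1.03592314,  1.58771241]), 'qd': array([ 0.00503623,  0.00163796,  0.00633572, -0.00010026,  0.00187766,
       -0.0001392 ,  0.00622283]), 'effort': array([ 2.23722020e-01, -5.53638232e+01, -3.71793034e-01, -2.70058304e+01,
        1.35536806e-02,  9.98931209e-04, -1.27907624e-02]), 'position': array([ 0.52993825, -0.33922985,  0.21141519]), 'orientation': array([-1.57100575e+00, -4.01919811e-04,  1.16705125e+00]), 'ft_force': array([-0.02537089, -0.13456031,  0.35371558]), 'ft_torque': array([-0.02838703,  0.02911283, -0.01744851]), 'grip_width': 0.08539024668724604}
```

View pics/w1.png

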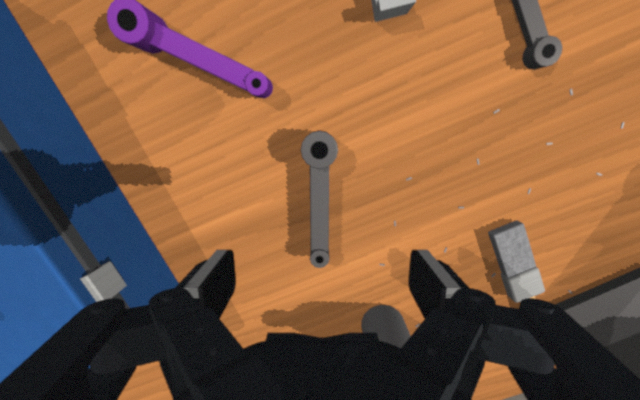

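View pics/s1.png

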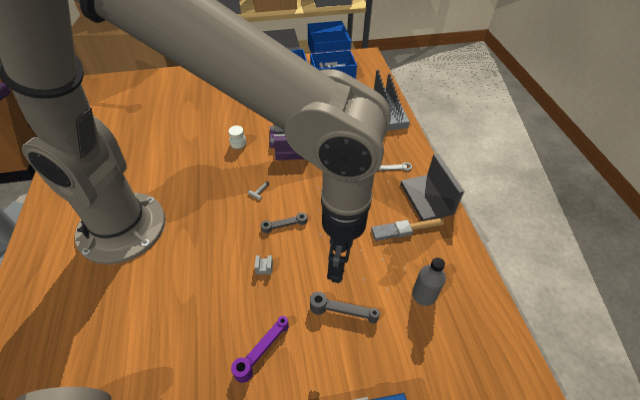

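```bash
python3 - <<'E'
from h import *
np.set_printoptions(precision=4,suppress=True)
p=viewer.camera('wrist')
A=px2z(p,319,149.5,.042);B=px2z(p,319.3,259.5,.034);d=(B-A)[:2];print(A,B,np.linalg.norm(d),np.degrees(np.arctan2(d[1],d[0])),'bal',A[:2]+d/np.linalg.norm(d)*.042)
s=r.get_state();print(s['position'],np.degrees(s['orientation']))
E
```

```text
[ 0.4886 -0.3258  0.042 ] [ 0.6089 -0.3773  0.034 ] 0.13084850407115586 -23.15156598292358 bal [ 0.5272 -0.3423]
[ 0.5295 -0.34    0.2114] [-90.0066  -0.0059  66.8118]
```

```bash
python3 -m handwheel '[[0,0.7,0,0],[0,1.4,0,0],[0,2.1,0,0],[0,2.8,0,0],[0,3.4,0,0],[0,3.9,0,0],[0,4.3,0,0],[0,4.6,0,0],[0,4.8,0,0],[0,4.95,0,0],[0,5.1,0,0],[0,5.1,0,0]]' 50
python3 -m handwheel '[[0,0,0,0],[0,0,0,0],[0,0,0,0]]' 
python3 - <<'E'
from h import *
p=viewer.camera('wrist');save(p,'w2')
p=viewer.camera('side');save(p,'s2')
E
```

```text
time_s: 4.0
position: [0.5289, -0.3407, 0.0068]
orientation: [-1.57, -0.0, 1.165]
ft_force: [-0.9, 0.1, 0.6]
grip_width: 0.0502
time_s: 4.25
position: [0.5295, -0.3411, 0.0081]
orientation: [-1.572, 0.0, 1.165]
ft_force: [-0.5, 0.3, -0.1]
grip_width: 0.05
```

View pics/w2.png

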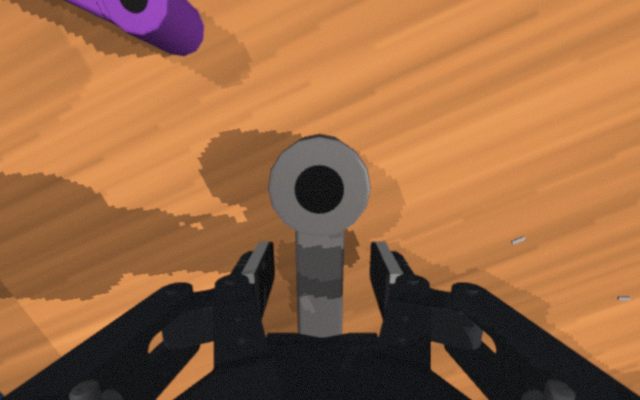

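View pics/s2.png

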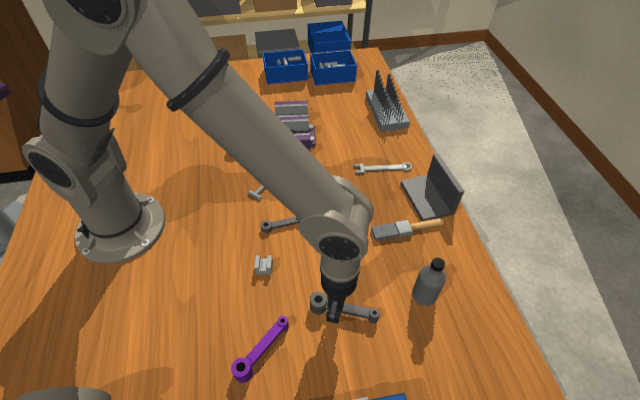

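The wrist view shows the lever centred between the pads, with the bore at (319,189). Side view agrees. I'll check the along-arm offset before closing.

```bash
python3 - <<'E'
from h import *
np.set_printoptions(precision=4,suppress=True)
p=viewer.camera('wrist')
A=px2z(p,319.3,189,.042)
P=np.array([r.get_state()['position'] for _ in range(5)]).mean(0);print(A,P,np.linalg.norm((P-A)[:2]),np.degrees(np.arctan2(*(P-A)[1::-1])))
E
python3 -m handwheel '[[0,0,0,0],[0,0,0,0],[0,0,0,0],[0,0,0,0],[0,0,0,0],[0,0,0,0],[0,0,0,0],[0,0,0,0],[0,0,0,0],[0,0,0,0]]' 0
```

```text
[ 0.4889 -0.325   0.042 ] [ 0.5293 -0.341   0.0078] 0.043418955455856174 -21.625595795271174
time_s: 5.23
position: [0.5291, -0.3412, 0.0077]
orientation: [-1.571, 0.0, 1.165]
ft_force: [-0.8, -0.6, 6.3]
grip_width: 0.0208
```

```bash
python3 -m handwheel '[[0,-0.1,0,0],[0,-0.3,0,0],[0,-0.6,0,0],[0,-0.9,0,0],[0,-1.2,0,0],[0,-1.5,0,0],[0,-1.8,0,0],[0,-1.9,0,0],[0,-2,0,0],[0,-2,0,0],[0,-2,0,0],[0,-2,0,0]]'
python3 - <<'E'
from h import *
np.set_printoptions(precision=4,suppress=True)
S=[r.get_state() for _ in range(1)];print(S[0]['ft_force'],S[0]['ft_torque'],S[0]['position'],S[0]['orientation'])
p=viewer.camera('wrist');save(p,'w3')
p=viewer.camera('side');save(p,'s3')
cv2.imwrite('pics/s3c.png',cv2.resize(p['image'][200:350,260:420,::-1],None,fx=5,fy=4,interpolation=cv2.INTER_CUBIC))
p=viewer.camera('scene');save(p,'c3s')
cv2.imwrite('pics/sc3c.png',cv2.resize(p['image'][180:300,190:310,::-1],None,fx=5,fy=5,interpolation=cv2.INTER_CUBIC))
E
```

```text
time_s: 6.23
position: [0.5285, -0.3405, 0.0866]
orientation: [-1.569, -0.0, 1.165]
ft_force: [0.7, 0.2, -7.7]
grip_width: 0.0206
[ 0.6828  0.1979 -7.6555] [ 0.0244  0.0513 -0.0105] [ 0.5285 -0.3405  0.0866] [-1.5694 -0.0002  1.165 ]
```

View pics/w3.png

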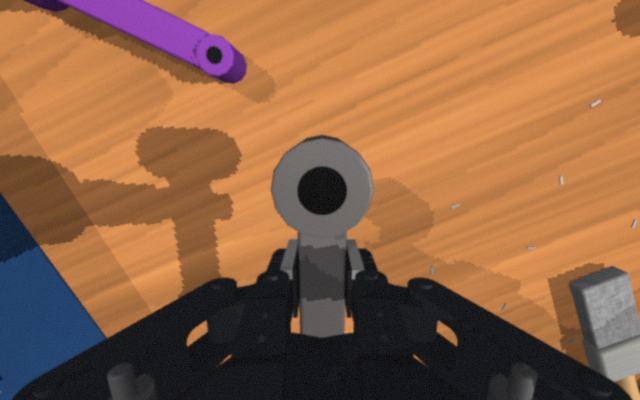

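View pics/s3c.png

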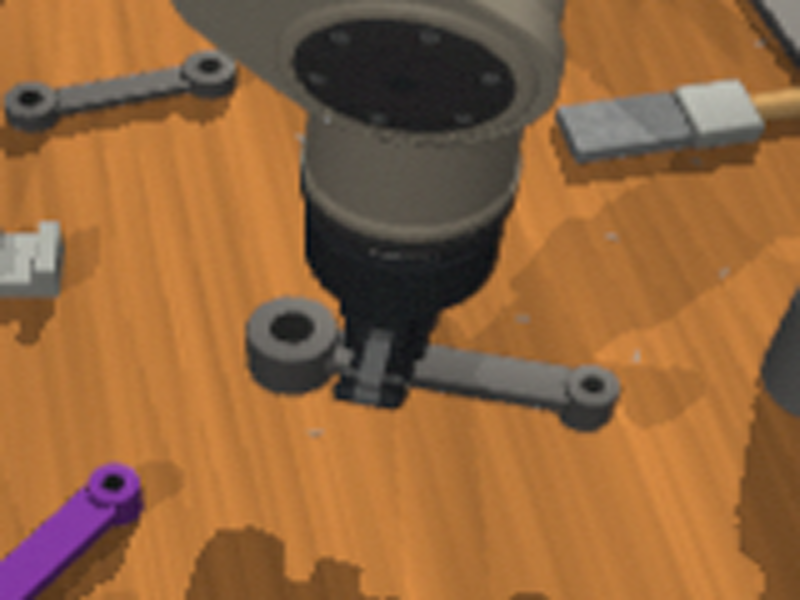

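View pics/sc3c.png

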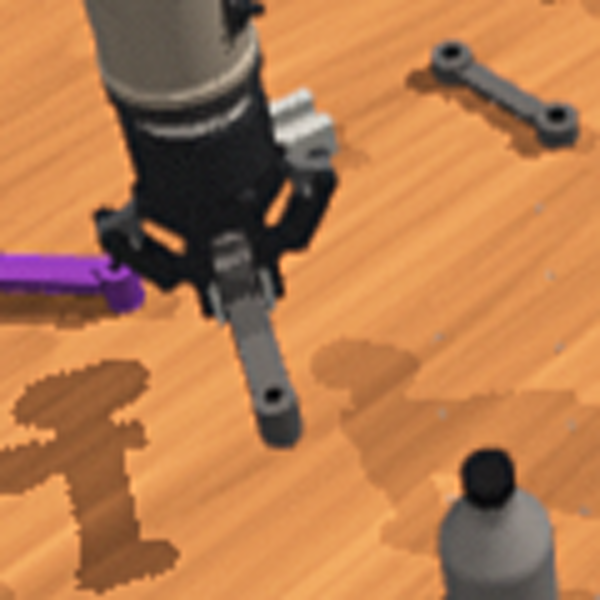

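```bash
python3 - <<'E'
from h import *
np.set_printoptions(precision=4,suppress=True)
p=viewer.camera('side');w=viewer.camera('wrist')
u0=np.array([np.cos(np.radians(-23.25)),np.sin(np.radians(-23.25)),0])
P=np.mean([r.get_state()['position'] for _ in range(1)],0);print(P)
# fit hub z and boss z: each from side ray, at xy along-plane through lever line
def hit(pic,u,v):  # intersect ray with vertical plane containing lever line
    c,d=ray(pic,u,v);n=np.array([-u0[1],u0[0],0]);o=np.array([0.4892+.0,-0.3245,0])
    s=n@(o-c)/(n@d);X=c+s*d;return X,u0@(X-o)
f=lambda o,s,x:o+(x+.5)/s-.5
print('hub',hit(p,f(260,5,292),f(200,4,326)),'boss',hit(p,f(260,5,593),f(200,4,384)))
print(px2z(w,321.5,190,.042+.079), proj(w,[[.4892,-.3245,.121]]))
E
```

```text
[ 0.5288 -0.3407  0.0868]
hub (array([ 0.4893, -0.3245,  0.1273]), np.float64(9.667255253703814e-05)) boss (array([ 0.6081, -0.3756,  0.1184]), np.float64(0.1293556134239074))
[ 0.489 -0.324  0.121] [[320.4302 191.0269]]
```

Bore at (322,190) in the wrist view, lever held level (hub–boss top difference 8.9 mm, expected 8). Next I lift and carry it to a viewing pose beside the vise.

```bash
python3 -m handwheel '[[0,-0.1,0,0],[0,-0.4,0,0],[0,-0.8,0,0],[0,-1.3,0,0],[0,-1.8,0,0],[0,-2.3,0,0],[0,-2.8,0,0],[0,-3.3,0,0],[0,-3.7,0,0],[0,-4,0,0],[0,-4.1,0,0],[0,-4.1,0,0]]'
python3 -m handwheel '[[0.1,0,0.02,0],[0.4,0,0.08,0],[0.9,0,0.19,0],[1.5,0,0.31,0],[2.2,0,0.45,0],[2.9,0,0.6,0],[3.6,0,0.74,0],[4.3,0,0.89,0],[5,0,1.03,0],[5.7,0,1.18,0],[6.4,0,1.32,0],[7.1,0,1.47,0]]'
python3 -m handwheel '[[0.7,0,0.14,-0.1],[1.4,0,0.29,-0.3],[2.1,0,0.43,-0.6],[2.8,0,0.58,-0.9],[3.5,0,0.72,-1.2],[4.2,0,0.87,-1.6],[4.9,0,1.01,-2],[5.6,0,1.16,-2.4],[6.3,0,1.3,-2.7],[6.9,0,1.43,-2.9],[7.4,0,1.53,-3.1],[7.7,0,1.59,-3.15]]'
python3 -m handwheel '[[0,0,0,0],[0,0,0,0],[0,0,0,0],[0,0,0,0]]'
python3 - <<'E'
from h import *
np.set_printoptions(precision=4,suppress=True)
p=viewer.camera('wrist');save(p,'w4')
for q in ['right_face','left_face','jaw_left_face','jaw_right_face','vise']:
    print(q,[(np.round(d['xyz'],3).tolist(),round(d['score'],2)) for d in models.recognise(q,p)[:4]])
E
```

```text
time_s: 7.48
position: [0.5295, -0.341, 0.2528]
orientation: [-1.573, 0.0, 1.165]
ft_force: [-0.2, -0.0, -8.4]
grip_width: 0.021
time_s: 8.48
position: [0.5863, -0.0538, 0.2501]
orientation: [-1.569, 0.0, 1.166]
ft_force: [-0.5, -0.1, -8.0]
grip_width: 0.0208
time_s: 9.48
position: [0.6483, 0.2562, 0.2497]
orientation: [-1.568, -0.001, 1.445]
ft_force: [-0.2, -0.3, -6.9]
grip_width: 0.021
time_s: 9.82
position: [0.6503, 0.2495, 0.2509]
orientation: [-1.571, 0.002, 1.438]
ft_force: [0.7, -0.3, -7.3]
grip_width: 0.0209
right_face [([0.521, 0.292, 0.041], 0.95)]
left_face [([0.52, 0.287, 0.044], 0.92)]
jaw_left_face [([0.513, 0.292, 0.075], 0.61)]
jaw_right_face [([0.517, 0.287, 0.073], 0.7), ([0.74, -0.139, 0.022], 0.59)]
vise [([0.524, 0.284, 0.044], 0.94)]
```

View pics/w4.png

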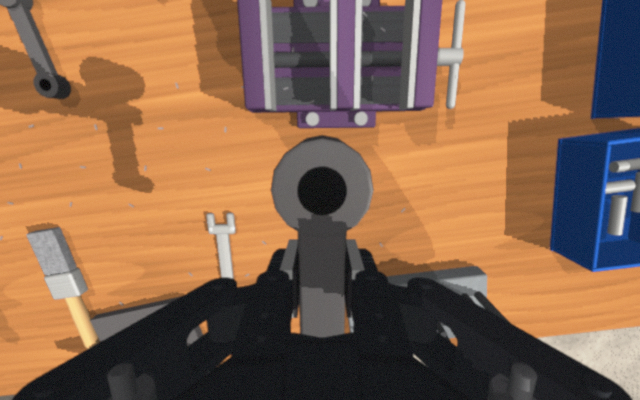

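```bash
python3 - <<'E'
import cv2
a=cv2.imread('pics/w4.png')
cv2.imwrite('pics/c4.png',cv2.resize(a[0:130,230:470],None,fx=3.3,fy=4,interpolation=cv2.INTER_CUBIC))
E
```

```text
(no output)
```

View pics/c4.png

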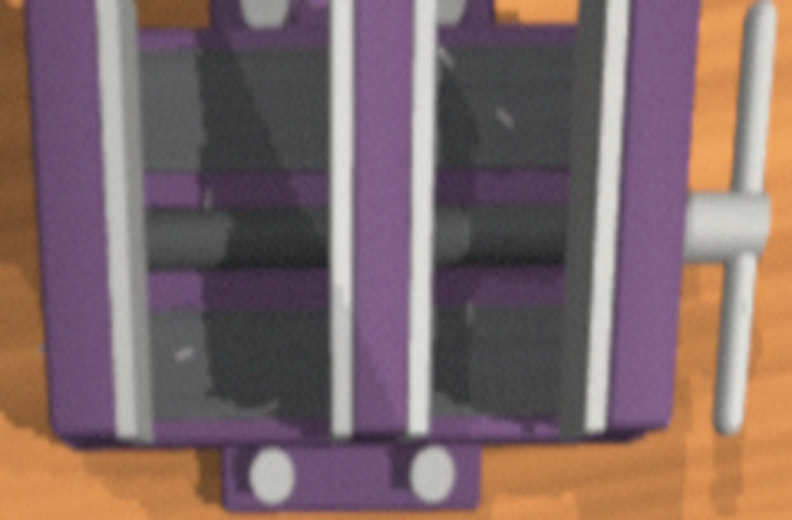

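```bash
python3 - <<'E'
from h import *
np.set_printoptions(precision=4,suppress=True)
from scipy.optimize import least_squares
p=viewer.camera('wrist')
f=lambda x,y:(230+(x+.5)/3.3-.5,(y+.5)/4-.5)
# (vise y as const, jaw coef) bottom end pts, top pts
E=[(-.071,0,(135,437),(119,2)),(-.015,1,(331,435),(330,2)),(.015,1,(430,434),(437,2)),(.071,0,(585,432),(606,2))]
def res(v):
    x,y,a,j=v;u=np.array([np.cos(a),np.sin(a)]);n=np.array([-u[1],u[0]]);o=[]
    for c,k,b,t in E:
        B=px2z(p,*f(*b),.075)[:2];T=px2z(p,*f(*t),.075)[:2]
        w=np.array([x,y])+n*(c+k*j)
        o+=[n@(B-w),n@(T-w),u@(B-w)-.055]
    return np.array(o)
s=least_squares(res,[.515,.287,-.13,.005])
print(s.x,np.degrees(s.x[2]));print(s.fun.reshape(-1,3)*1000)
x,y,a,j=s.x;u=np.array([np.cos(a),np.sin(a)]);n=np.array([-u[1],u[0]])
c=np.array([x,y])+n*((-.071+j-.015)/2);print('opening centre',c,'width',.056+j,'balance',c+.042*u)
# hub relative to TCP now
S=r.get_state();P=S['position'];H=px2z(p,321.5,190,.042+P[2]-.0078);print(P,S['orientation'],H,np.linalg.norm((H-P)[:2]),np.degrees(np.arctan2(*(P-H)[1::-1])))
E
```

```text
[ 0.5136  0.286  -0.1217  0.0063] -6.973958692236234
[[-0.2679  0.5247 -0.0744]
 [-0.5294 -0.6281  0.0178]
 [ 0.7818  0.3757  0.0575]
 [ 0.0841 -0.3409 -0.0009]]
opening centre [0.5087 0.2465] width 0.06230805416321295 balance [0.5504 0.2414]
[0.6503 0.2512 0.2515] [-1.571  -0.      1.4394] [0.6075 0.2563 0.2857] 0.043115495037062 -6.879436554605226
```

```bash
python3 -m handwheel '[[-0.03,0,0.1,-0.1],[-0.1,0,0.4,-0.1],[-0.2,0,0.8,-0.1],[-0.3,0,1.2,-0.1],[-0.4,0,1.6,-0.1],[-0.48,0,2,-0.1],[-0.53,0,2.25,-0.1],[-0.56,0,2.38,-0.1],[-0.565,0,2.42,-0.1],[-0.565,0,2.42,-0.1],[-0.565,0,2.42,-0.1],[-0.565,0,2.42,-0.1]]'
python3 -m handwheel '[[0,0.1,0,0],[0,0.3,0,0],[0,0.6,0,0],[0,0.9,0,0],[0,1.2,0,0],[0,1.5,0,0],[0,1.7,0,0],[0,1.85,0,0],[0,1.95,0,0],[0,2,0,0],[0,2,0,0],[0,2,0,0]]'
python3 - <<'E'
from h import *
np.set_printoptions(precision=4,suppress=True)
p=viewer.camera('wrist');save(p,'w5')
p=viewer.camera('side');save(p,'s5')
cv2.imwrite('pics/s5c.png',cv2.resize(p['image'][60:200,220:380,::-1],None,fx=5,fy=4,interpolation=cv2.INTER_CUBIC))
E
```

```text
time_s: 11.17
position: [0.5522, 0.2416, 0.2513]
orientation: [-1.571, -0.0, 1.448]
ft_force: [-0.0, 0.4, -7.7]
grip_width: 0.0208
time_s: 12.17
position: [0.5517, 0.2419, 0.1718]
orientation: [-1.572, -0.0, 1.449]
ft_force: [-0.2, -0.6, -7.0]
grip_width: 0.0208
```

View pics/w5.png

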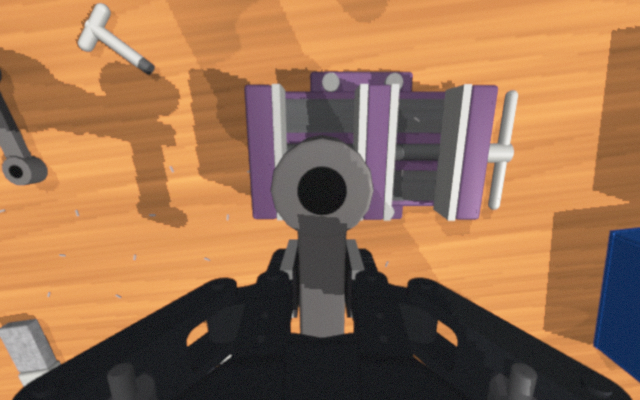

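View pics/s5c.png

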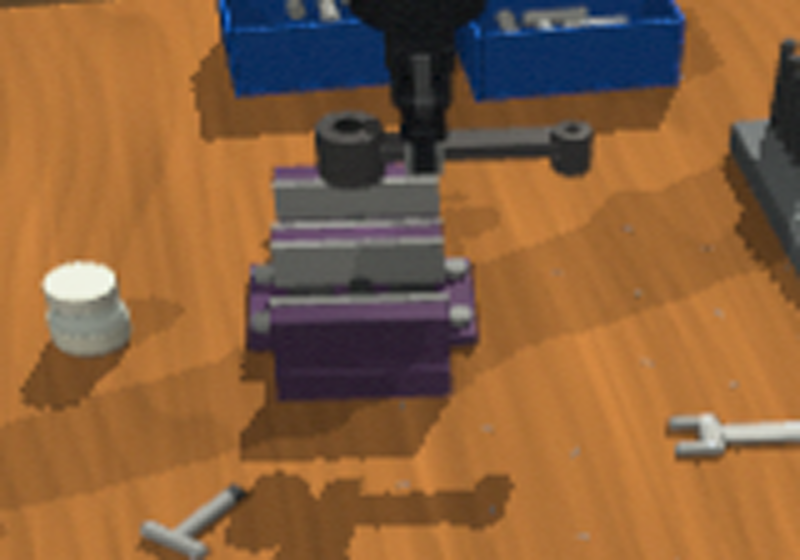

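```bash
python3 - <<'E'
import cv2
a=cv2.imread('pics/w5.png')
cv2.imwrite('pics/c5.png',cv2.resize(a[70:230,240:520],None,fx=2.8,fy=3.7,interpolation=cv2.INTER_CUBIC))
E
```

```text
(no output)
```

View pics/c5.png

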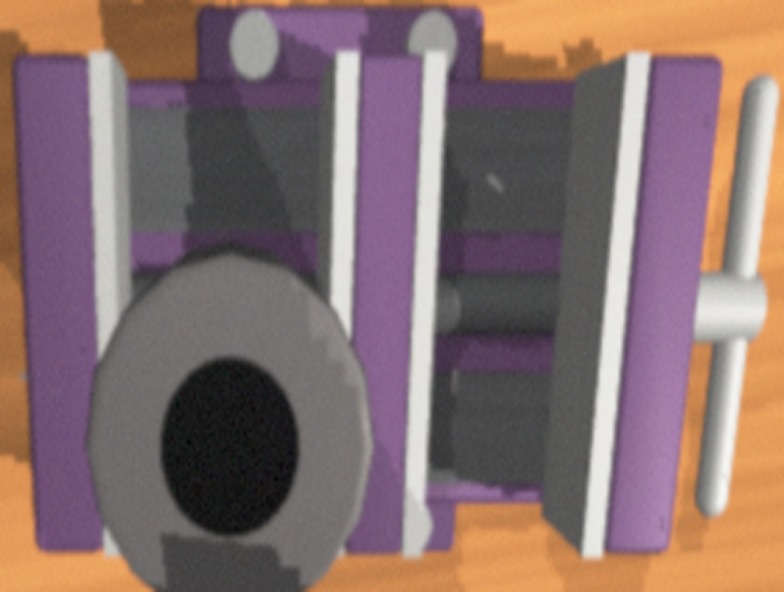

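```bash
python3 - <<'E'
from h import *
np.set_printoptions(precision=4,suppress=True)
from scipy.optimize import least_squares
p=viewer.camera('wrist')
f=lambda x,y:(240+(x+.5)/2.8-.5,70+(y+.5)/3.7-.5)
E=[(-.071,0,-.055,(112,53)),(-.015,1,-.055,(336,53)),(.015,1,-.055,(447,53)),(.015,1,.055,(423,556)),(.071,0,-.055,(627,53)),(.071,0,.055,(582,556)),(-.015,1,None,(330,300))]
def res(v):
    x,y,a,j=v;u=np.array([np.cos(a),np.sin(a)]);n=np.array([-u[1],u[0]]);o=[]
    for c,k,e,b in E:
        B=px2z(p,*f(*b),.075)[:2]
        d=B-np.array([x,y])-n*(c+k*j)
        o+=[n@d,0 if e is None else u@d-e]
    return np.array(o)
s=least_squares(res,[.515,.287,-.13,.005])
print(s.x,np.degrees(s.x[2]));print(s.fun.reshape(-1,2)*1000)
x,y,a,j=s.x;u=np.array([np.cos(a),np.sin(a)]);n=np.array([-u[1],u[0]])
c=np.array([x,y])+n*((-.071+j-.015)/2);print('opening centre',c,'width',.056+j,'balance',c+.042*u)
S=r.get_state();P=S['position'];H=px2z(p,*f(230,446),.042+P[2]-.0078);print(P,S['orientation'],H,np.linalg.norm((H-P)[:2]),np.degrees(np.arctan2(*(P-H)[1::-1])))
e=H[:2]-c;print('hub err along,across mm',1e3*(u@e),1e3*(n@e))
E
```

```text
[ 0.5134  0.2849 -0.1205  0.0061] -6.904242441816719
[[ 0.4972  0.0334]
 [-0.2331  0.1051]
 [ 0.209   0.1256]
 [ 0.3313 -0.2295]
 [-0.235   0.1374]
 [-0.2622 -0.172 ]
 [-0.3072  0.    ]]
opening centre [0.5086 0.2453] width 0.0621499247351073 balance [0.5503 0.2402]
[0.5517 0.2419 0.172 ] [-1.5719 -0.0006  1.4485] [0.5089 0.247  0.2062] 0.04312945813214381 -6.762994194859529
hub err along,across mm 0.06552031987298987 1.6988945868377758
```

```bash
python3 -m handwheel '[[-0.01,0.05,0,0],[-0.02,0.2,0,0],[-0.03,0.4,0,0],[-0.03,0.6,0,0],[-0.03,0.8,0,0],[-0.03,0.9,0,0],[-0.03,0.97,0,0],[-0.03,0.97,0,0],[-0.03,0.97,0,0],[-0.03,0.97,0,0],[-0.03,0.97,0,0],[-0.03,0.97,0,0]]'
python3 -m handwheel '[[0,0,0,0],[0,0,0,0],[0,0,0,0],[0,0,0,0],[0,0,0,0],[0,0,0,0]]'
python3 - <<'E'
from h import *
np.set_printoptions(precision=4,suppress=True)
print(r.get_state()['qd'],r.get_state()['ft_torque'])
p=viewer.camera('wrist');save(p,'w6')
p=viewer.camera('side');save(p,'s6')
q=viewer.camera('scene');save(q,'c6')
cv2.imwrite('pics/s6c.png',cv2.resize(p['image'][60:200,220:380,::-1],None,fx=5,fy=4,interpolation=cv2.INTER_CUBIC))
cv2.imwrite('pics/c6c.png',cv2.resize(q['image'][90:210,300:440,::-1],None,fx=5.5,fy=5,interpolation=cv2.INTER_CUBIC))
E
```

```text
time_s: 13.32
position: [0.5514, 0.2406, 0.1329]
orientation: [-1.571, -0.0, 1.449]
ft_force: [0.0, 0.0, -7.3]
grip_width: 0.0202
time_s: 13.82
position: [0.5512, 0.2405, 0.1325]
orientation: [-1.571, 0.0, 1.449]
ft_force: [0.2, -0.7, -7.6]
grip_width: 0.0209
[ 0.0003  0.0004 -0.0006 -0.0002  0.0003 -0.0002 -0.0011] [ 0.0458 -0.0022 -0.0079]
```

View pics/w6.png

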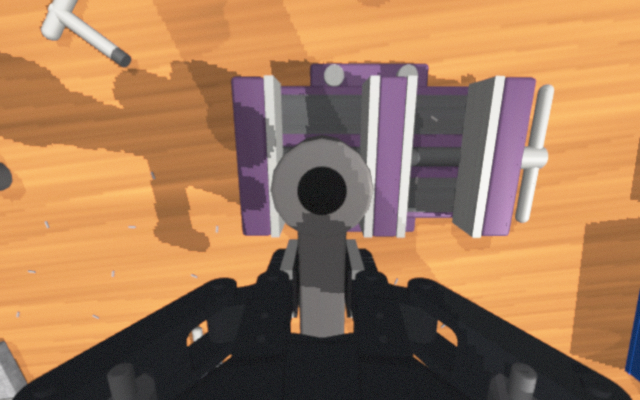

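View pics/s6c.png

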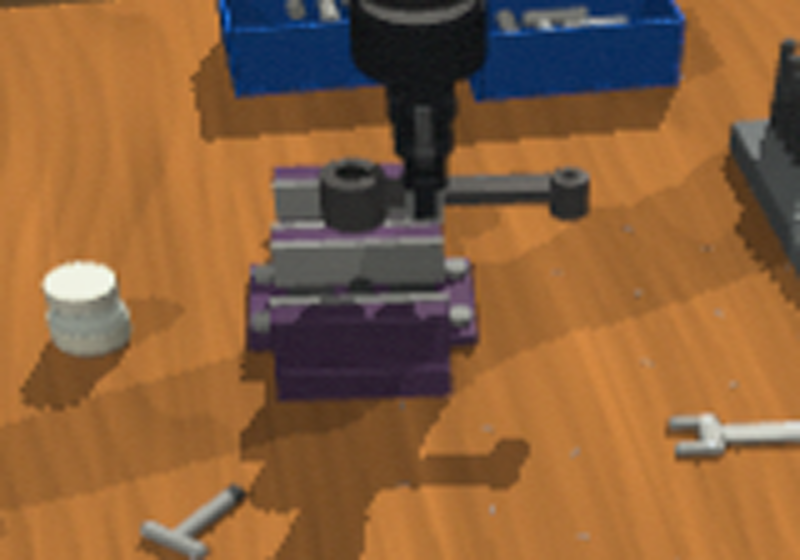

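View pics/c6c.png

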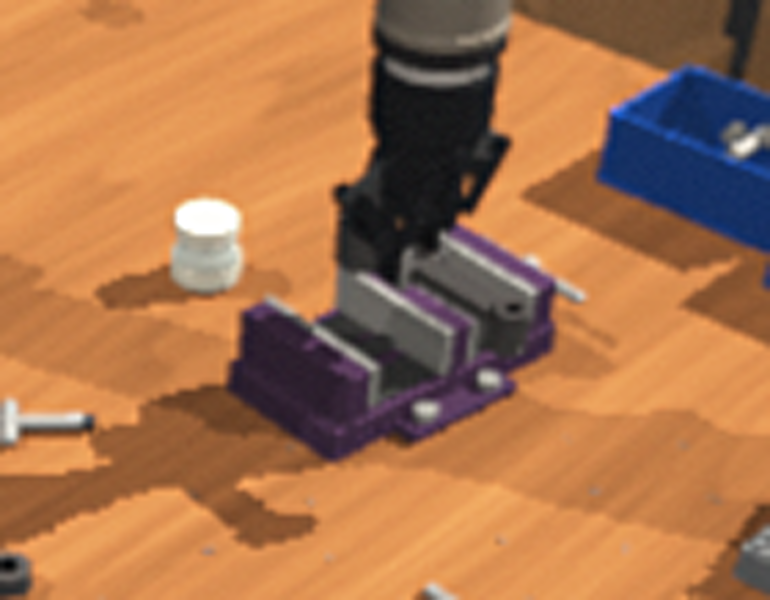

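```bash
python3 - <<'E'
from h import *
np.set_printoptions(precision=4,suppress=True)
p=viewer.camera('side');s=viewer.camera('scene');w=viewer.camera('wrist')
a=np.radians(-7);u=np.array([np.cos(a),np.sin(a),0]);P=r.get_state()['position'];H=P-.0428*u;zu=P[2]-.0078;H[2]=0
T=[H+[0,0,zu+.042],H+.13*u+[0,0,zu+.034]]
g=lambda x,y:(220+(x+.5)/5-.5,60+(y+.5)/4-.5)
print('pred side',proj(p,T),'obs',g(353,173),g(572,175),'px/mm vertical',proj(p,[T[1]])-proj(p,[T[1]+[0,0,.01]]))
print('pred scene',proj(s,T[1:]),'obs',300+(513.5)/5.5-.5,90+307.5/5-.5)
print('underside',zu)
# wrist hub vs opening at this view
X=px2z(w,322,190,zu+.042);c=np.array([.5085,.2459]);e=X[:2]-c;n=np.array([-u[1],u[0]]);print('hub',X,1e3*(u[:2]@e),1e3*(n@e))
E
```

```text
pred side [[289.6804 103.302 ]
 [333.4671 104.0112]] obs (290.2, 102.875) (334.0, 103.375) px/mm vertical [[-0.1097  2.7906]]
pred scene [[392.9077 150.8615]] obs 392.8636363636364 151.0
underside 0.12469648273445819
hub [0.5083 0.2456 0.1667] -0.15093247745654595 -0.3004464906716719
```

```bash
python3 - <<'E'
from h import *
print(ticket.finish_job())
E
```

```text
the job is handed in; nothing more can be done
None
```

I gripped the lever at its balance point and left it hanging level over the vise's wider opening, then handed the job in at about 14 s. The wider one is the right (-y) opening: the jaw reads +6 mm, so it is about 62 mm against 50 mm for the left.

**Last checks:**
- **Height:** the underside is at 0.125 m, about 50 mm above the jaws.
- **Position:** the hub is within about 0.5 mm of the middle of the opening by the wrist camera, whose calibration is good to about 2 mm. That leaves roughly 11 mm to each jaw.
- **Alignment:** the lever's arm lies along the opening to within about half a degree, pointing to +x.
- **Level:** predicted and observed hub and boss positions in the side view agree within about 0.6 pixel, which is roughly 2 mm. The difference between the two ends is about 0.2 pixel.
- **Stillness:** the joints were still and the wrist carried a steady 7.5 N, about the lever's weight. The vise and the objects near it appear undisturbed in the final pictures.

**Disagreements:**
- **Grip offset:** the wrist camera puts the grip about 43 mm from the hub axis instead of 42 mm.
- **Opening centre:** two fits of it differed by about 1 mm across. I used a value between them.
- **Lifted height:** just after the pick, the side view read about 5 mm higher than the arm's own reading. The final side view did not show this.

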